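# Lay out a medicine order for the pharmacist's check

### The arm

A 6-joint arm with a two-finger parallel gripper is mounted at the origin on the work surface. World frame = base frame: x ahead of the robot, y to its left, z up, the work surface at z = 0. Lengths are in m, angles in rad, forces in N, time in s.
With the tool pointing down it reaches from about 0.275 to 0.875 m from the base axis. Payload 12.5 kg.
Tool frame: the origin (TCP) lies between the finger pads; the fingertips stand 22 mm ahead of it and the grasp point (between the pads) lies 3 mm ahead of it; z points along the fingers, y is the line along which they close (so a half turn about z gives the same grasp; the last joint's range is limited). The gripper opens to 85 mm and grips with 20 to 120 N. Pads are 22 mm wide; open, the fingers measure 114 mm over their backs; the gripper's body (76 mm by 85 mm) begins 54 mm behind the grasp point. The pads swing forward as they close: fully open they stand 13 mm farther back than shut.
Start: joints at [-0.085, 0.351, 1.652, -0, 1.139, -0.085], TCP at [0.55, 0, 0.253] pointing down, gripper open.
Joint ranges: [-2.75, 2.75], [-0.79, 2.1], [0.01, 2.65], [-1.57, 4.71], [0.07, 3.14], [-2.87, 2.87]. Speed limits (rad/s): [2.22, 2.22, 2.79, 3.14, 3.14, 3.14].

### API

Orientations are given as a 3x3 rotation matrix whose columns are the frame's x, y, z axes.
In Python, from station import sense, get_image, camera_params, job_done gives the robot as it stands.
- The arm moves only by the tool play_rows, never from a script. Its argument "plan" is a list of rows, each an object of numbers: "tx", "ty", "tz": the shift along the tool's x, y, z in m; "wx", "wy", "wz": the turn, a rotation vector about the tool's x, y, z in degrees; "fingers": the finger opening in m, from 0 to 0.0854. In form: [{"tx": .., "ty": .., "tz": .., "wx": .., "wy": .., "wz": .., "fingers": ..}, ...]. A call has exactly 5 rows; each row is the pose to reach, as a shift and turn from the pose commanded when the call began, along the tool's axes at that moment; what a row does not reach only later rows make up. A row lasts 1/10 s, in which the tool goes at most 50 mm and 8.59 degrees, less where a joint would pass 70% of its speed; a pose out of reach is approached as far as the arm can. A call with a gripper value outside its range is refused whole. The fingers move at their own pace and stop on an object; the grip force is fixed at half the most. Time passes only in rows, so rows that repeat a pose let the fingers close, or fill a call up. It gives the time, the measured TCP pose, the force, the opening and the grip force at its end, in the units of the state.
- sense(): the state, without advancing time (a new reading comes with each control period).
- get_image(name): name is "scene" or "side" or "wrist"; returns the picture (384x512x3 uint8, blue, green, red); there is no depth.
- camera_params(name): a dict with "intrinsics" (3x3 intrinsics, pixels), "k1" (the pictures are not rectified: a ray, as slopes to the right and down, at radius r is drawn at 1 + k1 r^2 times it, then the intrinsics apply), "extrinsics" (4x4, takes a point from camera to world coordinates). Camera axes: x right, y down, z forward; pixel columns grow to the right and rows downward; lengths in m; the calibration is good to about 2 mm. A picture is of the moment at which its call begins: read the wrist's pose just before it. camera_params takes no time and is no camera call; for the wrist camera it gives the pose at the moment of the call.
- job_done(): hands the job in; it is judged then, once.
The state is a dict: "time_s": time; "joints": joint angles; "qd": joint speeds; "tau": joint torques, N m; "eef_pos": TCP position; "tcp_rot": TCP orientation; "ft_force": force on the tool from outside, world axes, zero at the start; "torque": the same for the moment, N m; "opening": opening from 0.0 (shut) to 1.0 (fully open); "gripper_force": force on a finger pad.
Only numpy, scipy, OpenCV 4.12 (cv2) and the standard library are available. Lean on these libraries where they do the work, as an engineer would, in place of code of your own. Each camera call takes 0.05 s, during which the arm holds its last target. There are 200 camera calls.

### The job

Lay out the order on the black mat for the pharmacist's check: stand the white bottle upright on the middle of the scale's pan and the amber bottle upright in the middle of the empty blue tray. Lay the white carton flat on the mat halfway between the scale and the tray, its long side along the mat's long side, and set the green carton flat on top of the white one, centred on it. Leave the pen cup and the spray bottle where they are.

Things in the scene. Friction and masses are not known exactly. Their poses are not given: they have to be found in the camera images.
- mat: Black rubber mat, fixed flat on the steel counter, 150 (its x) by 380 (its y, the long side) by 3 mm thick, with a thin grey stripe across each end. Origin: centre of its underside, on the counter; its z is up. The scale and the tray stand on it, centred 130 mm either side of its middle along its y (which of them is at which end varies), so its middle is halfway between them.
- scale: Grey scale, fixed on the mat, 110 x 110 mm, 26 mm high, with a round metallic pan (diameter 80 mm) in the middle of its top; the pan's surface is 32 mm above the origin. A small pale display lies flush near its -x edge. Origin: centre of its underside, on the mat's surface (3 mm above the counter), straight under the pan's centre; z up.
- tray: Empty shallow blue square tray, fixed on the mat, 110 x 110 mm outside, walls 3 mm thick and 18 mm high, floor 3 mm thick. Origin: centre of its underside, on the mat's surface (3 mm above the counter); z up.
- white_bottle: White tablet bottle with a white cap and a dark blue band, loose, standing on the counter. Round body of diameter 54 mm, straight from the foot up to 59 mm; above it a narrower cap (44 mm) up to 85 mm in all. Origin: centre of its foot; z up along its axis. About 0.12 kg.
- amber_bottle: Orange-amber bottle with a purple cap and a paper label, loose, standing on the counter. Round body of diameter 48 mm, straight from the foot up to 49 mm; above it a narrower cap (36 mm) up to 75 mm in all. Origin: centre of its foot; z up along its axis. About 0.14 kg.
- large_carton: White rigid medicine carton with a purple band round it near one end, loose, lying flat: 80 (its x) by 50 (its y) by 40 mm high. Origin: centre of its underside; z up. About 0.10 kg.
- small_carton: Smaller green rigid carton with a white band round it near one end, loose, lying flat: 50 (its x) by 36 (its y) by 30 mm high. Origin: centre of its underside; z up. About 0.05 kg.
- pen_cup: Black cup of diameter 76 mm, 95 mm high, with coloured pens standing up to about 150 mm; loose bystander on the counter left of the mat. Origin: centre of its foot.
- spray: White spray bottle, diameter 80 mm, 221 mm high with its head; loose bystander on the counter at the right. Origin: centre of its foot.
There are look-alikes about, which are no part of the job. Leave any pink or red look-alike of the small_carton alone.

How it is judged:
At the end, for the whole second after the job is handed in: White bottle upright on the pan, amber bottle upright on the tray floor, white carton flat mid-mat, each within 15 mm of centre; white carton within 0.26 rad of the mat's long side; green carton flat on it, centred within 12 mm; all at rest (heights to 6 mm, tilt under 0.15 rad) (horizontal distance between white_bottle and scale below 0.015 m and z of white_bottle in the frame of scale between 0.026 and 0.038 m and angle between each of white_bottle, amber_bottle, large_carton, small_carton's own z axis and vertical below 0.15 rad and linear speed of each of white_bottle, amber_bottle, large_carton, small_carton below 0.02 m/s and angular speed of each of white_bottle, amber_bottle, large_carton, small_carton below 0.2 rad/s and horizontal distance between amber_bottle and tray below 0.015 m and z of amber_bottle in the frame of tray between -0.003 and 0.009 m and horizontal distance between large_carton and mat below 0.015 m and z of large_carton in the frame of mat between -0.003 and 0.009 m and angle between the x axis of large_carton and the y axis of mat, either way round below 0.26 rad and horizontal distance between small_carton and large_carton below 0.012 m and z of small_carton in the frame of large_carton between 0.034 and 0.046 m); the robot touches nothing.
It fails at once if the pen cup is pushed by more than 20 mm (distance of pen_cup from where it was at the start of the episode above 0.02 m).
It fails at once if the spray bottle is pushed by more than 20 mm (distance of spray from where it was at the start of the episode above 0.02 m).
It also fails if it takes over 104 s, if anything falls off the work surface, if the arm or the gripper's body presses on something with over 40 N, if the wrist force passes 120 N, or if a joint passes its speed limit or range.

## Working session

There is one attempt and no reset: what is moved stays moved. The work goes in short steps, Python scripts to look and compute and a tool call to move; the robot and the scene stay as the last step left them, time stands still between calls to the robot, and variables do not carry over. Pictures are saved under pics/ and viewed, at most 14 in all, crops included, and the job is handed in when it is done.

Besides the shell and the picture viewer there is one more tool, called by a JSON object that holds its "op" and its "data", one argument or row to a line. play_rows: Moves the arm, as the interface text tells. Its arguments: {"type":"object","properties":{"plan":{"type":"array"}},"required":["plan"]}

```bash
mkdir -p pics; ls; cat > h.py <<'E'
import numpy as np, cv2
from station import sense,get_image,camera_params,job_done
def ray(name,px,P=None):
    P=P or camera_params(name);K=np.array(P["intrinsics"]);T=np.array(P["extrinsics"])
    d=np.array([(px[0]-K[0,2])/K[0,0],(px[1]-K[1,2])/K[1,1]]);u=d.copy()
    for _ in range(30): u=d/(1+P["k1"]*(u@u))
    return T[:3,3],T[:3,:3]@np.r_[u,1]
def onz(name,px,z,P=None):
    o,d=ray(name,px,P);return o+d*(z-o[2])/d[2]
def proj(name,p,P=None):
    P=P or camera_params(name);K=np.array(P["intrinsics"]);T=np.array(P["extrinsics"])
    c=T[:3,:3].T@(np.array(p)-T[:3,3]);u=c[:2]/c[2];u=u*(1+P["k1"]*(u@u))
    return K[:2,:2]@u+K[:2,2]
E
python3 - <<'E'
from h import *
np.set_printoptions(precision=3,suppress=True)
for n in("scene","side","wrist"):
    cv2.imwrite(f"pics/{n}0.png",get_image(n));p=camera_params(n);print(n,p["k1"],np.array(p["extrinsics"]))
print(sense())
E
```

```text
pics
scene -0.13683669800169512 [[ 0.845  0.442 -0.3    0.937]
 [ 0.534 -0.685  0.496 -0.766]
 [ 0.014 -0.579 -0.815  1.218]
 [ 0.     0.     0.     1.   ]]
side -0.0756165012055955 [[ 1.    -0.023  0.005  0.488]
 [-0.019 -0.64   0.768 -0.804]
 [-0.014 -0.768 -0.64   0.711]
 [ 0.     0.     0.     1.   ]]
wrist -0.02928005716011528 [[ 1.     0.     0.     0.551]
 [ 0.    -0.959 -0.283  0.072]
 [ 0.     0.283 -0.959  0.374]
 [ 0.     0.     0.     1.   ]]
{'time_s': 0.15, 'joints': array([-0.085,  0.351,  1.652, -0.   ,  1.139, -0.085]), 'qd': array([ 0.001, -0.001, -0.001,  0.001, -0.001,  0.001]), 'tau': array([  0.001, -50.625, -29.15 ,  -0.   ,   0.003,  -0.   ]), 'eef_pos': array([0.55 , 0.   , 0.253]), 'tcp_rot': array([[ 0.   ,  1.   , -0.001],
       [ 1.   , -0.   ,  0.   ],
       [ 0.   , -0.001, -1.   ]]), 'ft_force': array([ 0.659, -0.24 , -0.067]), 'torque': array([-0.018,  0.024, -0.036]), 'gripper_force': 0.0, 'opening': 1.0018250364553167}
```

View pics/scene0.png

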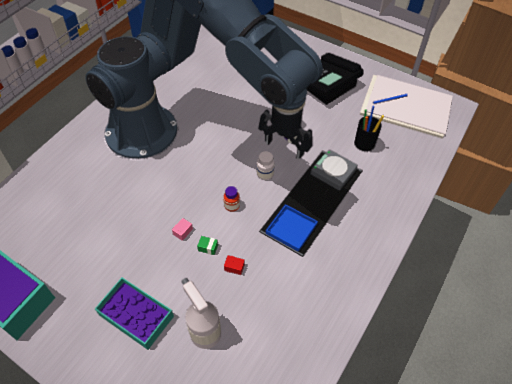

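View pics/side0.png

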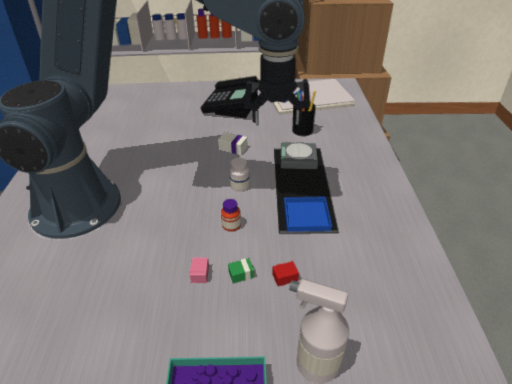

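View pics/wrist0.png

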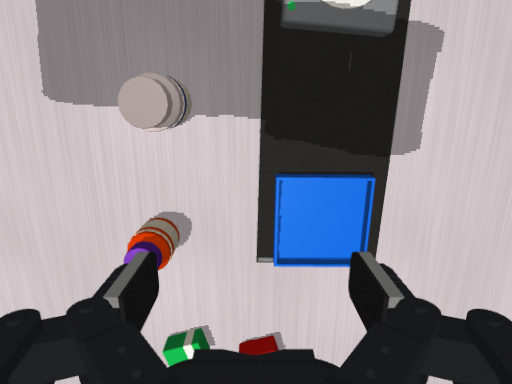

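The scene and side pictures show the white bottle (side 239,176), the amber bottle (231,216), the green carton (241,270) and the white carton (233,143). The tray is at the near end of the mat (307,212) and the scale at the far end (299,153). The wrist view shows the tray (325,220) and the white bottle's cap (147,101). Next I'll measure them all.

```bash
python3 - <<'E'
from h import *
np.set_printoptions(precision=4,suppress=True)
im={n:cv2.imread(f"pics/{n}0.png") for n in("scene","side","wrist")}
hsv={n:cv2.cvtColor(im[n],cv2.COLOR_BGR2HSV) for n in im}
def cnt(n,lo,hi,box):
    m=cv2.inRange(hsv[n],np.array(lo),np.array(hi));k=np.zeros_like(m);x0,y0,x1,y1=box;k[y0:y1,x0:x1]=m[y0:y1,x0:x1]
    c=max(cv2.findContours(k,cv2.RETR_EXTERNAL,cv2.CHAIN_APPROX_NONE)[0],key=cv2.contourArea);return c
def quad(n,c,z):
    h=cv2.convexHull(c)[:,0].astype(float)
    w=np.array([onz(n,p,z)[:2] for p in h],np.float32)*1000
    return cv2.minAreaRect(w)
for n,b in(("wrist",(250,150,400,290)),("scene",(250,195,330,260)),("side",(270,185,345,240))):
    c=cnt(n,(105,130,60),(125,255,255),b);print("tray",n,quad(n,c,.021),cv2.contourArea(c))
for n,b in(("scene",(255,140,375,255)),("side",(265,140,345,240))):
    c=cnt(n,(0,0,0),(180,255,45),b);print("mat",n,quad(n,c,.003))
for n,b in(("scene",(190,230,225,260)),("side",(220,255,265,290))):
    c=cnt(n,(50,100,40),(80,255,255),b);print("green",n,quad(n,c,.030),cv2.boundingRect(c))
for n,b in(("scene",(220,180,245,200)),("side",(215,195,245,213))):
    c=cnt(n,(125,80,30),(160,255,255),b);r=cv2.minAreaRect(c);print("purple cap",n,r,onz(n,r[0],.064)[:2])
out=[]
for n,(x0,y0,x1,y1),s in(("side",(205,120,340,235),4),("scene",(190,140,270,265),4)):
    out.append(cv2.resize(im[n][y0:y1,x0:x1],None,fx=s,fy=s,interpolation=cv2.INTER_CUBIC))
cv2.imwrite("pics/c1.png",out[0])
E
```

```text
tray wrist ((630.7352294921875, -62.47915267944336), (113.66632080078125, 112.91073608398438), 89.85000610351562) 8564.5
tray scene ((632.167724609375, -67.26557922363281), (121.27115631103516, 115.58049011230469), 89.5006332397461) 1341.0
tray side ((628.9589233398438, -70.17074584960938), (129.36749267578125, 114.27952575683594), 89.58116912841797) 1456.0
mat scene ((635.1459350585938, 67.0061264038086), (365.3226013183594, 148.34869384765625), 88.45575714111328)
mat side ((632.5438232421875, 65.75082397460938), (360.3995056152344, 147.8214111328125), 88.7890396118164)
green scene ((454.4891052246094, -257.1195983886719), (29.447032928466797, 49.94084167480469), 24.10623550415039) (197, 236, 13, 17)
green side ((451.6257629394531, -260.8114013671875), (30.347543716430664, 52.917259216308594), 16.130056381225586) (228, 261, 17, 22)
purple cap scene ((230.5, 192.0), (12.0, 11.0), 90.0) [ 0.4343 -0.0856]
purple cap side ((229.5, 205.5), (13.0, 13.0), 90.0) [ 0.4338 -0.0845]
```

View pics/c1.png

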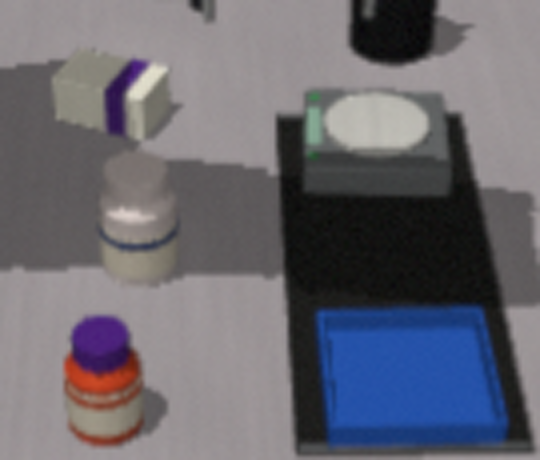

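The crop shows the carton's top face, with its corners near (57,82), (90,50), (168,68) and (137,100) in crop pixels. The pan is centred near (377,137) and the bottle cap top near (137,163).

```bash
python3 - <<'E'
from h import *
np.set_printoptions(precision=4,suppress=True)
f=lambda x,y:(x/4+205-.4,y/4+120-.4)
print("pan",onz("side",f(377,137),.035))
for p in((57,82),(90,50),(168,68),(137,100)):print("top",onz("side",f(*p),.04)[:2])
for p in((55,115),(135,140),(168,108)):print("bot",onz("side",f(*p),0)[:2])
print("wb",onz("side",f(137,163),.085),onz("side",f(139,262),.0))
print("wb wrist",onz("wrist",(146,101),.085))
print("pan scene",onz("scene",(334.5,166),.035))
E
```

```text
pan [0.6341 0.1731 0.035 ]
top [0.3895 0.252 ]
top [0.414 0.299]
top [0.4772 0.2688]
top [0.453  0.2234]
bot [0.3844 0.2654]
bot [0.4498 0.227 ]
bot [0.4762 0.2717]
wb [0.4561 0.076  0.085 ] [0.4543 0.0733 0.    ]
wb wrist [0.4593 0.0721 0.085 ]
pan scene [0.6393 0.193  0.035 ]
```

{"op": "play_rows", "data": {
  "plan": [
    {"tx": 0.05, "ty": -0.023, "tz": 0, "wx": 0, "wy": 0, "wz": -8, "fingers": 0.085},
    {"tx": 0.1, "ty": -0.046, "tz": 0, "wx": 0, "wy": 0, "wz": -16, "fingers": 0.085},
    {"tx": 0.15, "ty": -0.069, "tz": 0, "wx": 0, "wy": 0, "wz": -24, "fingers": 0.085},
    {"tx": 0.2, "ty": -0.092, "tz": 0, "wx": 0, "wy": 0, "wz": -32, "fingers": 0.085},
    {"tx": 0.25, "ty": -0.115, "tz": 0, "wx": 0, "wy": 0, "wz": -40, "fingers": 0.085}
  ]
}}

```text
time_s: 0.65
eef_pos: [0.4443, 0.2287, 0.2533]
tcp_rot: [[-0.647, 0.763, -0.0], [0.763, 0.647, -0.0], [0.0, -0.0, -1.0]]
ft_force: [1.2, 0.9, -0.3]
opening: 0.993
gripper_force: 0.0
```

```bash
cat >> h.py <<'E'
def look(tag,n="wrist"):
    P=camera_params(n);i=get_image(n);cv2.imwrite(f"pics/{tag}.png",i);return i,P
def go(x,y,z,yaw):
    "print row deltas; yaw = world angle (deg) of the tool's y axis, tool down"
    from scipy.spatial.transform import Rotation as Rr
    s=sense();R=np.array(s["tcp_rot"]);a=np.radians(yaw);Y=np.array([np.cos(a),np.sin(a),0]);Z=np.array([0,0,-1.])
    T=np.c_[np.cross(Y,Z),Y,Z];d=R.T@(np.array([x,y,z])-s["eef_pos"]);w=Rr.from_matrix(R.T@T).as_rotvec(degrees=True)
    print("t",s["time_s"],"pos",np.round(s["eef_pos"],4),"yaw",round(np.degrees(np.arctan2(R[1,1],R[0,1])),2),"open",round(s["opening"],3),"| t",np.round(d,4),"w",np.round(w,2))
E
python3 -c "
from h import *
go(.433,.26,.253,65);look('w1')"
```

```text
t 0.65 pos [0.4443 0.2287 0.2533] yaw 40.31 open 0.993 | t [0.0312 0.0116 0.0003] w [ -0.    -0.   -24.69]
```

View pics/w1.png

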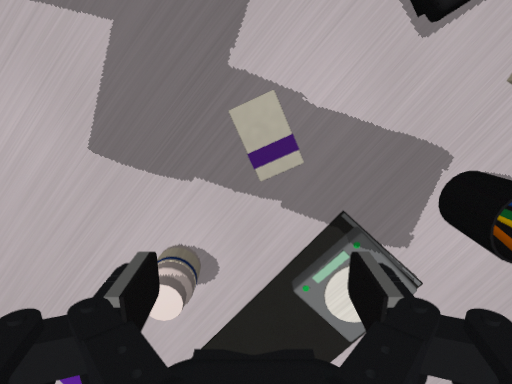

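The wrist view shows the carton's top corners at about (229,111), (274,91), (303,161) and (262,181). The pan is partly hidden behind the right finger.

```bash
python3 - <<'E'
from h import *
np.set_printoptions(precision=4,suppress=True)
P=camera_params("wrist")
q=np.array([onz("wrist",p,.04,P)[:2] for p in((229,111),(274,91),(303,161),(262,181))]);print(q,q.mean(0))
d=(q[2]+q[3]-q[0]-q[1])/2;e=(q[1]-q[0]+q[2]-q[3])/2
a=np.degrees(np.arctan2(d[1],d[0]));print(np.linalg.norm(d),np.linalg.norm(e),a,np.degrees(np.arctan2(e[1],e[0])))
go(*q.mean(0),.1,a+90)
for p in((344,212),(294,288)):print(onz("wrist",p,.029,P))
print("wb",onz("wrist",(166,304),.085,P))
E
```

```text
[[0.3834 0.2653]
 [0.4045 0.3088]
 [0.4736 0.277 ]
 [0.4556 0.2331]] [0.4292 0.2711]
0.07751854723102058 0.047886427869013905 -24.34581365115158 65.9230478125177
t 0.7 pos [0.4415 0.2338 0.2533] yaw 41.0 open 1.002 | t [0.0359 0.0151 0.1534] w [  0.04  -0.12 -24.66]
[0.5507 0.265  0.029 ]
[0.5745 0.1572 0.029 ]
wb [0.4589 0.078  0.085 ]
```

{"op": "play_rows", "data": {
  "plan": [
    {"tx": 0.033, "ty": 0.012, "tz": 0.02, "wx": 0, "wy": 0, "wz": -8, "fingers": 0.085},
    {"tx": 0.033, "ty": 0.012, "tz": 0.05, "wx": 0, "wy": 0, "wz": -16, "fingers": 0.085},
    {"tx": 0.033, "ty": 0.012, "tz": 0.08, "wx": 0, "wy": 0, "wz": -24.6, "fingers": 0.085},
    {"tx": 0.033, "ty": 0.012, "tz": 0.1, "wx": 0, "wy": 0, "wz": -24.6, "fingers": 0.085},
    {"tx": 0.033, "ty": 0.012, "tz": 0.1, "wx": 0, "wy": 0, "wz": -24.6, "fingers": 0.085}
  ]
}}

```text
time_s: 1.2
eef_pos: [0.4322, 0.2595, 0.151]
tcp_rot: [[-0.903, 0.429, -0.004], [0.429, 0.903, -0.002], [0.003, -0.004, -1.0]]
ft_force: [0.1, -0.0, 0.3]
opening: 0.995
gripper_force: 0.0
```

```bash
python3 - <<'E'
from h import *
np.set_printoptions(precision=4,suppress=True)
get_image("side");P=camera_params("wrist");go(.43,.266,.03,65.6);im,_=look('w2')
h=cv2.cvtColor(im,cv2.COLOR_BGR2HSV);m=cv2.inRange(h,np.array((122,80,20)),np.array((160,255,255)))
# light carton top: brighter & yellowish (R>B)
d=im[...,2].astype(int)-im[...,0];m2=((d>10)).astype(np.uint8)*255|m
c=max(cv2.findContours(m2,cv2.RETR_EXTERNAL,cv2.CHAIN_APPROX_NONE)[0],key=cv2.contourArea)
w=np.array([onz("wrist",p,.04,P)[:2]*1000 for p in c[:,0].astype(float)],np.float32);print(cv2.minAreaRect(w),cv2.boundingRect(c))
E
```

```text
t 1.25 pos [0.4331 0.2599 0.1527] yaw 64.56 open 0.992 | t [0.0052 0.0044 0.1227] w [-0.1  -0.09 -1.04]
((423.3316650390625, 269.398681640625), (50.72412872314453, 68.39605712890625), 64.5879135131836) (225, 136, 70, 91)
```

View pics/w2.png

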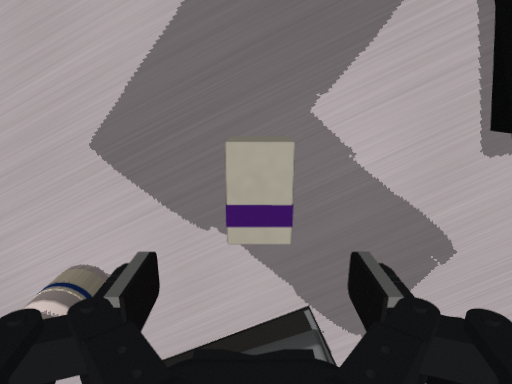

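The carton's top face is seen squarely, with corners at (226,142), (294,142), (291,244) and (228,244). The yaw matches.

```bash
python3 - <<'E'
from h import *
np.set_printoptions(precision=4,suppress=True)
P=camera_params("wrist")
q=np.array([onz("wrist",p,.04,P)[:2] for p in((226,142),(294,142),(291.5,244),(228,244))]);c=q.mean(0);print(q,c,np.linalg.norm(q[0]-q[3]),np.linalg.norm(q[0]-q[1]))
go(*c,.027,65)
E
```

```text
[[0.387  0.261 ]
 [0.4079 0.305 ]
 [0.4802 0.2716]
 [0.4587 0.2265]] [0.4335 0.266 ] 0.07962803264171274 0.04874850090472152
t 1.3 pos [0.4337 0.2602 0.1537] yaw 64.56 open 0.998 | t [0.0027 0.0052 0.1267] w [-0.01 -0.   -0.44]
```

{"op": "play_rows", "data": {
  "plan": [
    {"tx": 0.003, "ty": 0.005, "tz": 0.04, "wx": 0, "wy": 0, "wz": 0, "fingers": 0.085},
    {"tx": 0.003, "ty": 0.005, "tz": 0.08, "wx": 0, "wy": 0, "wz": 0, "fingers": 0.085},
    {"tx": 0.003, "ty": 0.005, "tz": 0.105, "wx": 0, "wy": 0, "wz": 0, "fingers": 0.085},
    {"tx": 0.003, "ty": 0.005, "tz": 0.123, "wx": 0, "wy": 0, "wz": 0, "fingers": 0.085},
    {"tx": 0.003, "ty": 0.005, "tz": 0.123, "wx": 0, "wy": 0, "wz": 0, "fingers": 0.075}
  ]
}}

```text
time_s: 1.8
eef_pos: [0.4328, 0.2658, 0.0297]
tcp_rot: [[-0.903, 0.429, -0.001], [0.429, 0.903, -0.001], [0.001, -0.001, -1.0]]
ft_force: [1.3, 0.7, 0.2]
opening: 0.885
gripper_force: 0.0
```

{"op": "play_rows", "data": {
  "plan": [
    {"tx": 0, "ty": 0, "tz": 0, "wx": 0, "wy": 0, "wz": 0, "fingers": 0.04},
    {"tx": 0, "ty": 0, "tz": 0, "wx": 0, "wy": 0, "wz": 0, "fingers": 0.04},
    {"tx": 0, "ty": 0, "tz": 0, "wx": 0, "wy": 0, "wz": 0, "fingers": 0.04},
    {"tx": 0, "ty": 0, "tz": 0, "wx": 0, "wy": 0, "wz": 0, "fingers": 0.04},
    {"tx": 0, "ty": 0, "tz": 0, "wx": 0, "wy": 0, "wz": 0, "fingers": 0.04}
  ]
}}

```text
time_s: 2.3
eef_pos: [0.434, 0.2665, 0.0321]
tcp_rot: [[-0.903, 0.429, 0.003], [0.429, 0.903, 0.001], [-0.002, 0.003, -1.0]]
ft_force: [-1.1, -1.0, 8.3]
opening: 0.575
gripper_force: 62.8
```

{"op": "play_rows", "data": {
  "plan": [
    {"tx": 0, "ty": 0, "tz": 0, "wx": 0, "wy": 0, "wz": 0, "fingers": 0.04},
    {"tx": 0, "ty": 0, "tz": -0.02, "wx": 0, "wy": 0, "wz": 0, "fingers": 0.04},
    {"tx": 0, "ty": 0, "tz": -0.06, "wx": 0, "wy": 0, "wz": 0, "fingers": 0.04},
    {"tx": 0, "ty": 0, "tz": -0.1, "wx": 0, "wy": 0, "wz": 0, "fingers": 0.04},
    {"tx": 0, "ty": 0, "tz": -0.12, "wx": 0, "wy": 0, "wz": 0, "fingers": 0.04}
  ]
}}

```text
time_s: 2.8
eef_pos: [0.434, 0.2665, 0.1545]
tcp_rot: [[-0.903, 0.429, 0.005], [0.429, 0.903, 0.002], [-0.003, 0.004, -1.0]]
ft_force: [0.2, -0.4, -1.0]
opening: 0.572
gripper_force: 62.4
```

```bash
python3 - <<'E'
from h import *
go(.634,.067,.2,0);print(sense()["gripper_force"]);look('w3')
E
```

```text
t 2.8 pos [0.434  0.2665 0.1545] yaw 64.6 open 0.572 | t [-0.2664 -0.0942 -0.045 ] w [3.20e-01 3.00e-02 6.46e+01]
62.3574435710907
```

{"op": "play_rows", "data": {
  "plan": [
    {"tx": -0.035, "ty": -0.012, "tz": -0.02, "wx": 0, "wy": 0, "wz": 8, "fingers": 0.04},
    {"tx": -0.07, "ty": -0.024, "tz": -0.04, "wx": 0, "wy": 0, "wz": 16, "fingers": 0.04},
    {"tx": -0.11, "ty": -0.038, "tz": -0.045, "wx": 0, "wy": 0, "wz": 24, "fingers": 0.04},
    {"tx": -0.15, "ty": -0.053, "tz": -0.045, "wx": 0, "wy": 0, "wz": 32, "fingers": 0.04},
    {"tx": -0.19, "ty": -0.067, "tz": -0.045, "wx": 0, "wy": 0, "wz": 40, "fingers": 0.04}
  ]
}}

```text
time_s: 3.35
eef_pos: [0.5768, 0.1225, 0.1961]
tcp_rot: [[-0.411, 0.912, 0.001], [0.912, 0.411, 0.0], [-0.0, 0.001, -1.0]]
ft_force: [0.5, 0.1, -1.1]
opening: 0.576
gripper_force: 62.4
```

```bash
python3 - <<'E'
from h import *
go(.634,.067,.2,-1.4)
E
```

```text
t 3.35 pos [0.5768 0.1225 0.1961] yaw 24.26 open 0.576 | t [-0.0741  0.0293 -0.0038] w [ 0.08  0.   25.66]
```

{"op": "play_rows", "data": {
  "plan": [
    {"tx": -0.025, "ty": 0.01, "tz": 0, "wx": 0, "wy": 0, "wz": 8, "fingers": 0.04},
    {"tx": -0.05, "ty": 0.02, "tz": 0, "wx": 0, "wy": 0, "wz": 16, "fingers": 0.04},
    {"tx": -0.074, "ty": 0.029, "tz": 0, "wx": 0, "wy": 0, "wz": 24, "fingers": 0.04},
    {"tx": -0.074, "ty": 0.029, "tz": 0, "wx": 0, "wy": 0, "wz": 25.7, "fingers": 0.04},
    {"tx": -0.074, "ty": 0.029, "tz": 0, "wx": 0, "wy": 0, "wz": 25.7, "fingers": 0.04}
  ]
}}

```text
time_s: 3.85
eef_pos: [0.6327, 0.0686, 0.1952]
tcp_rot: [[0.019, 1.0, -0.0], [1.0, -0.019, 0.0], [0.0, -0.0, -1.0]]
ft_force: [0.0, 0.9, -0.5]
opening: 0.576
gripper_force: 62.4
```

```bash
python3 - <<'E'
from h import *
get_image("side");go(.634,.067,.037,-1.4);look('w4')
E
```

```text
t 3.9 pos [0.6324 0.0691 0.1953] yaw -0.99 open 0.574 | t [-0.0021  0.0017  0.1583] w [-0.02 -0.01  0.41]
```

View pics/w4.png

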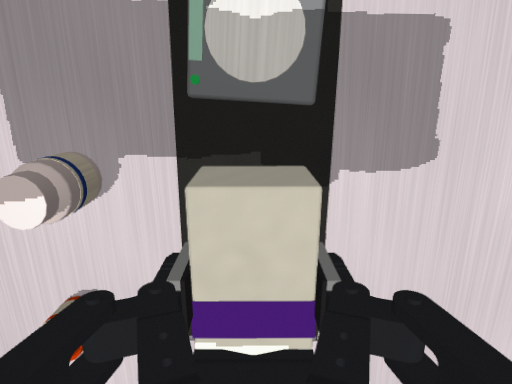

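The carton is held straight. Above it, the pan spans x 205–305 at y≈30 with its bottom at (256,82), and the mat's edges run at x≈172–181 on the left and 340–330 on the right.

```bash
python3 - <<'E'
from h import *
np.set_printoptions(precision=4,suppress=True)
P=camera_params("wrist");im=cv2.imread("pics/w4.png").astype(int)
o=lambda p,z:onz("wrist",p,z,P)[:2]
print("pan",o((205,30),.035),o((305,30),.035),o((256,82),.035))
for p in((187,96),(316,104)):print("scale front",o(p,.029))
for v in(110,130,150):
    r=im[v].sum(1);dk=np.where(r[100:420]<130)[0]+100;a,b=o((dk[0],v),.003),o((dk[-1]+1,v),.003);print("mat",dk[0],dk[-1],a,b,(a+b)/2,np.hypot(*(a-b)))
E
```

```text
pan [0.5978 0.1958] [0.6766 0.1945] [0.6374 0.1561]
scale front [0.579  0.1462]
scale front [0.6883 0.1378]
mat 174 333 [0.5609 0.1344] [0.7102 0.1319] [0.6355 0.1332] 0.14934313152151027
mat 175 332 [0.5603 0.116 ] [0.7102 0.1135] [0.6352 0.1148] 0.14987353029377148
mat 177 330 [0.5607 0.097 ] [0.7092 0.0945] [0.6349 0.0958] 0.14851912345835627
```

{"op": "play_rows", "data": {
  "plan": [
    {"tx": -0.002, "ty": 0.0015, "tz": 0.045, "wx": 0, "wy": 0, "wz": 0.4, "fingers": 0.04},
    {"tx": -0.002, "ty": 0.0015, "tz": 0.09, "wx": 0, "wy": 0, "wz": 0.4, "fingers": 0.04},
    {"tx": -0.002, "ty": 0.0015, "tz": 0.13, "wx": 0, "wy": 0, "wz": 0.4, "fingers": 0.04},
    {"tx": -0.002, "ty": 0.0015, "tz": 0.15, "wx": 0, "wy": 0, "wz": 0.4, "fingers": 0.04},
    {"tx": -0.002, "ty": 0.0015, "tz": 0.158, "wx": 0, "wy": 0, "wz": 0.4, "fingers": 0.04}
  ]
}}

```text
time_s: 4.45
eef_pos: [0.6328, 0.0674, 0.0352]
tcp_rot: [[0.024, 1.0, -0.004], [1.0, -0.024, -0.0], [-0.0, -0.004, -1.0]]
ft_force: [-5.8, 1.0, 20.4]
opening: 0.574
gripper_force: 65.6
```

{"op": "play_rows", "data": {
  "plan": [
    {"tx": 0, "ty": 0, "tz": 0, "wx": 0, "wy": 0, "wz": 0, "fingers": 0.04},
    {"tx": 0, "ty": 0, "tz": 0, "wx": 0, "wy": 0, "wz": 0, "fingers": 0.04},
    {"tx": 0, "ty": 0, "tz": 0.001, "wx": 0, "wy": 0, "wz": 0, "fingers": 0.07},
    {"tx": 0, "ty": 0, "tz": 0.001, "wx": 0, "wy": 0, "wz": 0, "fingers": 0.08},
    {"tx": 0, "ty": 0, "tz": 0.001, "wx": 0, "wy": 0, "wz": 0, "fingers": 0.08}
  ]
}}

```text
time_s: 4.95
eef_pos: [0.6347, 0.0667, 0.0369]
tcp_rot: [[0.026, 1.0, 0.001], [1.0, -0.026, 0.0], [0.0, 0.001, -1.0]]
ft_force: [0.7, 0.6, -1.3]
opening: 0.936
gripper_force: 0.0
```

{"op": "play_rows", "data": {
  "plan": [
    {"tx": 0, "ty": 0, "tz": 0, "wx": 0, "wy": 0, "wz": 0, "fingers": 0.08},
    {"tx": 0, "ty": 0, "tz": -0.03, "wx": 0, "wy": 0, "wz": 0, "fingers": 0.08},
    {"tx": 0, "ty": 0, "tz": -0.08, "wx": 0, "wy": 0, "wz": 0, "fingers": 0.08},
    {"tx": 0, "ty": 0, "tz": -0.12, "wx": 0, "wy": 0, "wz": 0, "fingers": 0.085},
    {"tx": 0, "ty": 0, "tz": -0.165, "wx": 0, "wy": 0, "wz": 0, "fingers": 0.085}
  ]
}}

```text
time_s: 5.45
eef_pos: [0.634, 0.0666, 0.2027]
tcp_rot: [[0.026, 1.0, -0.001], [1.0, -0.026, 0.0], [-0.0, -0.001, -1.0]]
ft_force: [0.7, -0.2, -0.0]
opening: 1.0
gripper_force: 0.0
```

```bash
python3 - <<'E'
from h import *
go(.45,-.20,.2,106);look('w5')
E
```

```text
t 5.45 pos [0.634  0.0666 0.2027] yaw -1.5 open 1.0 | t [-0.2714 -0.177   0.0029] w [-3.000e-02 -3.000e-02 -1.075e+02]
```

View pics/w5.png

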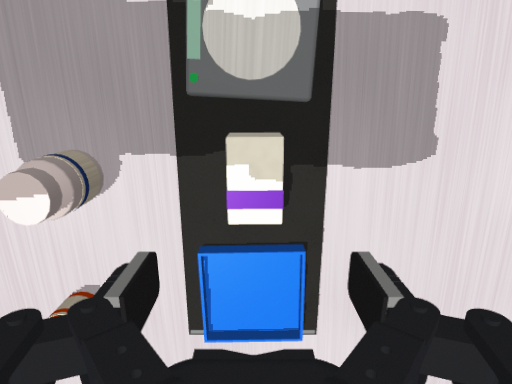

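The white carton now lies straight on the mat's middle, at image (226–284, 136–224), with the tray below it. The green carton is next.

{"op": "play_rows", "data": {
  "plan": [
    {"tx": -0.044, "ty": -0.023, "tz": 0, "wx": 0, "wy": 0, "wz": 8, "fingers": 0.085},
    {"tx": -0.088, "ty": -0.046, "tz": 0, "wx": 0, "wy": 0, "wz": 16, "fingers": 0.085},
    {"tx": -0.132, "ty": -0.069, "tz": 0, "wx": 0, "wy": 0, "wz": 24, "fingers": 0.085},
    {"tx": -0.176, "ty": -0.092, "tz": 0, "wx": 0, "wy": 0, "wz": 32, "fingers": 0.085},
    {"tx": -0.22, "ty": -0.115, "tz": 0, "wx": 0, "wy": 0, "wz": 40, "fingers": 0.085}
  ]
}}

```text
time_s: 6.0
eef_pos: [0.5126, -0.1517, 0.2014]
tcp_rot: [[0.667, 0.745, 0.0], [0.745, -0.667, -0.0], [0.0, 0.001, -1.0]]
ft_force: [1.4, -0.6, -0.9]
opening: 0.995
gripper_force: 0.0
```

```bash
python3 - <<'E'
from h import *
go(.453,-.259,.153,-70);print("spray",onz("side",(322,362),0),onz("scene",(205,335),0))
E
```

```text
t 6.0 pos [ 0.5126 -0.1517  0.2014] yaw -41.81 open 0.995 | t [-0.1197  0.0271  0.0484] w [ 3.000e-02 -1.000e-02  2.819e+01]
spray [ 0.61264759 -0.45698063  0.        ] [ 0.60665671 -0.46235848  0.        ]
```

{"op": "play_rows", "data": {
  "plan": [
    {"tx": -0.04, "ty": 0.009, "tz": 0.01, "wx": 0, "wy": 0, "wz": 8, "fingers": 0.085},
    {"tx": -0.08, "ty": 0.018, "tz": 0.03, "wx": 0, "wy": 0, "wz": 16, "fingers": 0.085},
    {"tx": -0.12, "ty": 0.027, "tz": 0.048, "wx": 0, "wy": 0, "wz": 24, "fingers": 0.085},
    {"tx": -0.12, "ty": 0.027, "tz": 0.048, "wx": 0, "wy": 0, "wz": 28, "fingers": 0.085},
    {"tx": -0.12, "ty": 0.027, "tz": 0.048, "wx": 0, "wy": 0, "wz": 28, "fingers": 0.085}
  ]
}}

```text
time_s: 6.5
eef_pos: [0.4538, -0.2587, 0.1529]
tcp_rot: [[0.938, 0.348, -0.001], [0.348, -0.938, 0.0], [-0.0, -0.001, -1.0]]
ft_force: [-0.0, -1.3, -0.6]
opening: 0.993
gripper_force: 0.0
```

```bash
python3 - <<'E'
from h import *
get_image("side");go(.453,-.259,.153,-70);look('w6')
E
```

```text
t 6.55 pos [ 0.4544 -0.2582  0.1533] yaw -69.44 open 0.997 | t [-0.0016  0.0003  0.0003] w [ 0.   -0.01  0.56]
```

View pics/w6.png

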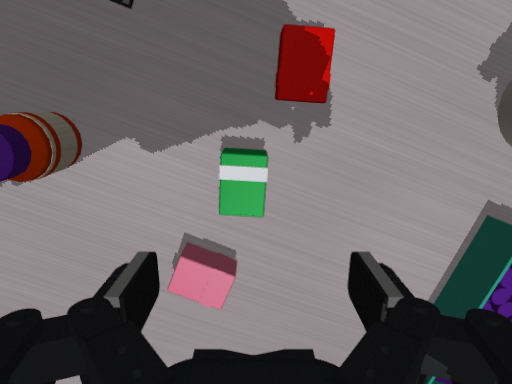

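The green carton is aligned with the tool, its top corners at about (220,153), (267,154), (264,216) and (219,215). The pink look-alike is just behind it to the left (168–237, 242–308), so I'm checking finger clearance.

```bash
python3 - <<'E'
from h import *
np.set_printoptions(precision=4,suppress=True)
P=camera_params("wrist");s=sense();R=np.array(s["tcp_rot"])
q=np.array([onz("wrist",p,.03,P) for p in((220,153),(267,154),(264,216),(219,215))]);c=q.mean(0)
print(np.linalg.norm(q[0]-q[3]),np.linalg.norm(q[0]-q[1]),c)
d=(q[2]+q[3]-q[0]-q[1]);print("axis",np.degrees(np.arctan2(d[1],d[0])))
t=lambda p,z:(R.T@(onz("wrist",p,z,P)-c))[:2]*1000
print("green tool",((q-c)@R)[:,:2]*1000)
print("pink",[t(p,.03) for p in((188,243),(237,264),(222,308),(168,290))],[t(p,0) for p in((185,234),)])
print("red",[t(p,.03) for p in((278,100),(326,102))],[t(p,0) for p in((278,100),(326,102))])
go(*c[:2],.027,-69.4)
E
```

```text
0.04952658404590568 0.035428604386040306 [ 0.4619 -0.2472  0.03  ]
axis -161.66718763962584
green tool [[ 25.1404 -16.7118]
 [ 24.3769  18.7086]
 [-25.1799  16.9135]
 [-24.3374 -18.9104]]
pink [array([-48.6176, -45.019 ]), array([-67.651 ,  -5.1964]), array([-110.4201,  -18.9222]), array([-92.5899, -64.8094])] [array([-53.3146, -53.7669])]
red [array([63.5438, 26.1962]), array([62.243 , 60.9896])] [array([63.6777, 28.3983]), array([62.2175, 67.4552])]
t 6.6 pos [ 0.4547 -0.2578  0.1535] yaw -69.36 open 0.994 | t [ 0.0104 -0.0074  0.1265] w [ 0.02 -0.02  0.04]
```

{"op": "play_rows", "data": {
  "plan": [
    {"tx": 0.0104, "ty": -0.0074, "tz": 0.04, "wx": 0, "wy": 0, "wz": 2, "fingers": 0.08},
    {"tx": 0.0104, "ty": -0.0074, "tz": 0.08, "wx": 0, "wy": 0, "wz": 2, "fingers": 0.07},
    {"tx": 0.0104, "ty": -0.0074, "tz": 0.11, "wx": 0, "wy": 0, "wz": 2, "fingers": 0.06},
    {"tx": 0.0104, "ty": -0.0074, "tz": 0.125, "wx": 0, "wy": 0, "wz": 2, "fingers": 0.06},
    {"tx": 0.0104, "ty": -0.0074, "tz": 0.125, "wx": 0, "wy": 0, "wz": 2, "fingers": 0.055}
  ]
}}

```text
time_s: 7.1
eef_pos: [0.4614, -0.2466, 0.0272]
tcp_rot: [[0.948, 0.319, -0.002], [0.319, -0.948, 0.001], [-0.001, -0.002, -1.0]]
ft_force: [-0.4, 0.3, 0.6]
opening: 0.641
gripper_force: 0.0
```

{"op": "play_rows", "data": {
  "plan": [
    {"tx": 0, "ty": 0, "tz": 0, "wx": 0, "wy": 0, "wz": 0, "fingers": 0.025},
    {"tx": 0, "ty": 0, "tz": 0, "wx": 0, "wy": 0, "wz": 0, "fingers": 0.025},
    {"tx": 0, "ty": 0, "tz": 0, "wx": 0, "wy": 0, "wz": 0, "fingers": 0.025},
    {"tx": 0, "ty": 0, "tz": 0, "wx": 0, "wy": 0, "wz": 0, "fingers": 0.025},
    {"tx": 0, "ty": 0, "tz": 0, "wx": 0, "wy": 0, "wz": 0, "fingers": 0.025}
  ]
}}

```text
time_s: 7.6
eef_pos: [0.4626, -0.2479, 0.03]
tcp_rot: [[0.948, 0.317, 0.003], [0.317, -0.948, -0.002], [0.002, 0.002, -1.0]]
ft_force: [0.3, 0.8, 7.9]
opening: 0.409
gripper_force: 61.0
```

{"op": "play_rows", "data": {
  "plan": [
    {"tx": 0, "ty": 0, "tz": 0, "wx": 0, "wy": 0, "wz": 0, "fingers": 0.025},
    {"tx": 0, "ty": 0, "tz": -0.03, "wx": 0, "wy": 0, "wz": 0, "fingers": 0.025},
    {"tx": 0, "ty": 0, "tz": -0.08, "wx": 0, "wy": 0, "wz": 0, "fingers": 0.025},
    {"tx": 0, "ty": 0, "tz": -0.13, "wx": 0, "wy": 0, "wz": 0, "fingers": 0.025},
    {"tx": 0, "ty": 0, "tz": -0.17, "wx": 0, "wy": 0, "wz": 0, "fingers": 0.025}
  ]
}}

```text
time_s: 8.1
eef_pos: [0.4618, -0.2476, 0.2021]
tcp_rot: [[0.948, 0.317, 0.003], [0.317, -0.948, -0.002], [0.002, 0.003, -1.0]]
ft_force: [-0.2, -0.3, -0.7]
opening: 0.408
gripper_force: 60.1
```

```bash
python3 - <<'E'
from h import *
go(.634,.0667,.2,-1.5);print(sense()["gripper_force"])
P=camera_params("wrist")
im=cv2.imread("pics/w5.png")
E
```

```text
t 8.1 pos [ 0.4618 -0.2476  0.2021] yaw -71.49 open 0.408 | t [ 0.263  -0.2433  0.002 ] w [ 1.900e-01 -1.000e-02 -6.999e+01]
60.11123299598694
```

{"op": "play_rows", "data": {
  "plan": [
    {"tx": 0.032, "ty": -0.029, "tz": 0, "wx": 0, "wy": 0, "wz": -8, "fingers": 0.025},
    {"tx": 0.064, "ty": -0.058, "tz": 0, "wx": 0, "wy": 0, "wz": -16, "fingers": 0.025},
    {"tx": 0.096, "ty": -0.088, "tz": 0, "wx": 0, "wy": 0, "wz": -24, "fingers": 0.025},
    {"tx": 0.128, "ty": -0.118, "tz": 0, "wx": 0, "wy": 0, "wz": -32, "fingers": 0.025},
    {"tx": 0.16, "ty": -0.148, "tz": 0, "wx": 0, "wy": 0, "wz": -40, "fingers": 0.025}
  ]
}}

```text
time_s: 8.6
eef_pos: [0.567, -0.0546, 0.1994]
tcp_rot: [[0.518, 0.856, 0.002], [0.856, -0.518, -0.0], [0.001, 0.001, -1.0]]
ft_force: [0.5, -0.7, -0.1]
opening: 0.408
gripper_force: 60.2
```

```bash
python3 - <<'E'
from h import *
go(.634,.0667,.2,-1.5)
E
```

```text
t 8.6 pos [ 0.567  -0.0546  0.1994] yaw -31.17 open 0.408 | t [ 0.1385 -0.0055 -0.0005] w [ 9.000e-02 -1.000e-02 -2.967e+01]
```

{"op": "play_rows", "data": {
  "plan": [
    {"tx": 0.04, "ty": -0.001, "tz": 0, "wx": 0, "wy": 0, "wz": -8, "fingers": 0.025},
    {"tx": 0.08, "ty": -0.003, "tz": 0, "wx": 0, "wy": 0, "wz": -16, "fingers": 0.025},
    {"tx": 0.12, "ty": -0.005, "tz": 0, "wx": 0, "wy": 0, "wz": -24, "fingers": 0.025},
    {"tx": 0.136, "ty": -0.005, "tz": 0, "wx": 0, "wy": 0, "wz": -29.4, "fingers": 0.025},
    {"tx": 0.136, "ty": -0.005, "tz": 0, "wx": 0, "wy": 0, "wz": -29.4, "fingers": 0.025}
  ]
}}

```text
time_s: 9.1
eef_pos: [0.6337, 0.0642, 0.1989]
tcp_rot: [[0.032, 0.999, 0.001], [0.999, -0.032, 0.0], [0.0, 0.001, -1.0]]
ft_force: [-0.4, -0.5, -0.1]
opening: 0.411
gripper_force: 60.2
```

```bash
python3 - <<'E'
from h import *
np.set_printoptions(precision=4,suppress=True)
get_image("side");go(.634,.0667,.073,-1.5);P=camera_params("wrist");im,_=look('w7')
s=sense();R=np.array(s["tcp_rot"])
g=cv2.inRange(cv2.cvtColor(im,cv2.COLOR_BGR2HSV),np.array((50,100,40)),np.array((80,255,255)))
c=max(cv2.findContours(g,cv2.RETR_EXTERNAL,cv2.CHAIN_APPROX_NONE)[0],key=cv2.contourArea);print(cv2.boundingRect(c))
E
```

```text
t 9.15 pos [0.6332 0.0629 0.1988] yaw -2.09 open 0.41 | t [0.0039 0.0006 0.1258] w [ 0.03  0.   -0.59]
(211, 276, 85, 57)
```

View pics/w7.png

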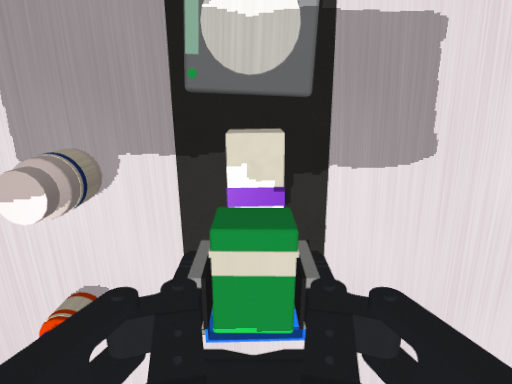

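The green carton is held squarely between the pads and the white carton lies straight ahead (226–284, 130–206). Lowering it now.

{"op": "play_rows", "data": {
  "plan": [
    {"tx": 0.0038, "ty": 0.001, "tz": 0.04, "wx": 0, "wy": 0, "wz": -0.5, "fingers": 0.025},
    {"tx": 0.0038, "ty": 0.001, "tz": 0.08, "wx": 0, "wy": 0, "wz": -0.5, "fingers": 0.025},
    {"tx": 0.0038, "ty": 0.001, "tz": 0.105, "wx": 0, "wy": 0, "wz": -0.5, "fingers": 0.025},
    {"tx": 0.0038, "ty": 0.001, "tz": 0.118, "wx": 0, "wy": 0, "wz": -0.5, "fingers": 0.025},
    {"tx": 0.0038, "ty": 0.001, "tz": 0.125, "wx": 0, "wy": 0, "wz": -0.5, "fingers": 0.025}
  ]
}}

```text
time_s: 9.7
eef_pos: [0.634, 0.0651, 0.073]
tcp_rot: [[0.03, 1.0, -0.001], [1.0, -0.03, -0.0], [-0.0, -0.001, -1.0]]
ft_force: [-1.4, -1.7, 17.8]
opening: 0.407
gripper_force: 62.8
```

{"op": "play_rows", "data": {
  "plan": [
    {"tx": 0, "ty": 0, "tz": 0, "wx": 0, "wy": 0, "wz": 0, "fingers": 0.025},
    {"tx": 0, "ty": 0, "tz": 0, "wx": 0, "wy": 0, "wz": 0, "fingers": 0.025},
    {"tx": 0, "ty": 0, "tz": 0, "wx": 0, "wy": 0, "wz": 0, "fingers": 0.05},
    {"tx": 0, "ty": 0, "tz": 0, "wx": 0, "wy": 0, "wz": 0, "fingers": 0.07},
    {"tx": 0, "ty": 0, "tz": 0, "wx": 0, "wy": 0, "wz": 0, "fingers": 0.075}
  ]
}}

```text
time_s: 10.2
eef_pos: [0.6345, 0.066, 0.0737]
tcp_rot: [[0.028, 1.0, 0.001], [1.0, -0.028, 0.0], [0.0, 0.001, -1.0]]
ft_force: [0.4, -0.1, 0.3]
opening: 0.873
gripper_force: 0.0
```

{"op": "play_rows", "data": {
  "plan": [
    {"tx": 0, "ty": 0, "tz": 0, "wx": 0, "wy": 0, "wz": 0, "fingers": 0.08},
    {"tx": 0, "ty": 0, "tz": -0.03, "wx": 0, "wy": 0, "wz": 0, "fingers": 0.08},
    {"tx": 0, "ty": 0, "tz": -0.07, "wx": 0, "wy": 0, "wz": 0, "fingers": 0.08},
    {"tx": 0, "ty": 0, "tz": -0.1, "wx": 0, "wy": 0, "wz": 0, "fingers": 0.085},
    {"tx": 0, "ty": 0, "tz": -0.13, "wx": 0, "wy": 0, "wz": 0, "fingers": 0.085}
  ]
}}

```text
time_s: 10.7
eef_pos: [0.6343, 0.0661, 0.2049]
tcp_rot: [[0.028, 1.0, 0.001], [1.0, -0.028, 0.0], [0.0, 0.001, -1.0]]
ft_force: [-0.3, 0.2, -0.3]
opening: 0.999
gripper_force: 0.0
```

```bash
python3 - <<'E'
from h import *
np.set_printoptions(precision=4,suppress=True)
get_image("side");go(.435,-.085,.2,-1.5);P=camera_params("wrist");im,_=look('w8');o=lambda p,z:onz("wrist",p,z,P)[:2]
hs=cv2.cvtColor(im,cv2.COLOR_BGR2HSV)
m=cv2.inRange(hs,np.array((105,130,60)),np.array((125,255,255)));c=max(cv2.findContours(m,cv2.RETR_EXTERNAL,cv2.CHAIN_APPROX_NONE)[0],key=cv2.contourArea)
print("tray",cv2.minAreaRect(np.array([o(p,.021)*1000 for p in c[:,0].astype(float)],np.float32)))
m=cv2.inRange(hs,np.array((50,100,40)),np.array((80,255,255)));c=max(cv2.findContours(m,cv2.RETR_EXTERNAL,cv2.CHAIN_APPROX_NONE)[0],key=cv2.contourArea);print("green",cv2.boundingRect(c))
E
```

```text
t 10.75 pos [0.6361 0.0662 0.2101] yaw -1.59 open 0.994 | t [-0.1567 -0.1969  0.0086] w [ 0.42 -0.02 -0.09]
tray ((630.8729248046875, -60.476905822753906), (118.8418197631836, 111.8534164428711), 89.58126831054688)
green (229, 191, 44, 33)
```

View pics/w8.png

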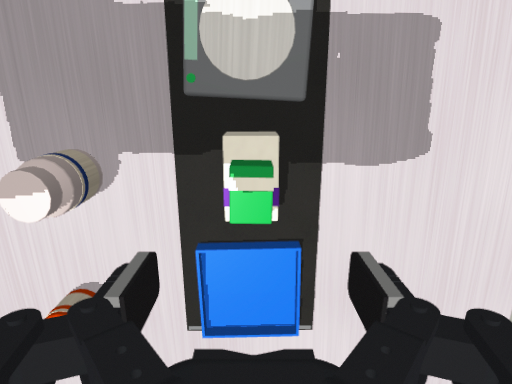

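The green carton sits centred on the white one (229–273, 160–224 over 223–279, 132–222). The amber bottle is next.

{"op": "play_rows", "data": {
  "plan": [
    {"tx": -0.03, "ty": -0.038, "tz": 0, "wx": 0, "wy": 0, "wz": 0, "fingers": 0.085},
    {"tx": -0.06, "ty": -0.076, "tz": 0, "wx": 0, "wy": 0, "wz": 0, "fingers": 0.085},
    {"tx": -0.09, "ty": -0.114, "tz": 0, "wx": 0, "wy": 0, "wz": 0, "fingers": 0.085},
    {"tx": -0.12, "ty": -0.152, "tz": 0.01, "wx": 0, "wy": 0, "wz": 0, "fingers": 0.085},
    {"tx": -0.15, "ty": -0.19, "tz": 0.02, "wx": 0, "wy": 0, "wz": 0, "fingers": 0.085}
  ]
}}

```text
time_s: 11.3
eef_pos: [0.4383, -0.0793, 0.1827]
tcp_rot: [[0.027, 1.0, 0.0], [1.0, -0.027, -0.0], [-0.0, 0.0, -1.0]]
ft_force: [-0.0, -1.0, 0.5]
opening: 0.996
gripper_force: 0.0
```

```bash
python3 - <<'E'
from h import *
np.set_printoptions(precision=4,suppress=True)
get_image("side");get_image("side");P=camera_params("wrist");im,_=look('w9');o=lambda p,z:onz("wrist",p,z,P)[:2]
hs=cv2.cvtColor(im,cv2.COLOR_BGR2HSV)
m=cv2.inRange(hs,np.array((122,80,30)),np.array((160,255,255)));m[:,:60]=0;c=max(cv2.findContours(m,cv2.RETR_EXTERNAL,cv2.CHAIN_APPROX_NONE)[0],key=cv2.contourArea)
w=np.array([o(p,.075)*1000 for p in c[:,0].astype(float)],np.float32);print(cv2.boundingRect(c),cv2.minEnclosingCircle(w),cv2.minAreaRect(w))
go(.434,-.085,.033,-1.5)
E
```

```text
(229, 185, 48, 50) ((435.995849609375, -85.41513061523438), 19.41575050354004) ((435.6029052734375, -85.53317260742188), (38.09806823730469, 34.809059143066406), 88.29863739013672)
t 11.45 pos [ 0.4383 -0.0795  0.1826] yaw -1.76 open 0.992 | t [-0.0057 -0.0038  0.1496] w [-0.11 -0.03 -0.26]
```

View pics/w9.png

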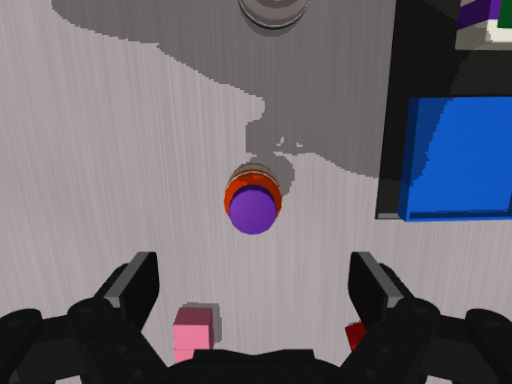

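The purple cap is centred at (253,210) and nothing else is within reach of the fingers. Descending to grasp.

{"op": "play_rows", "data": {
  "plan": [
    {"tx": -0.006, "ty": -0.0026, "tz": 0.02, "wx": 0, "wy": 0, "wz": 0, "fingers": 0.085},
    {"tx": -0.006, "ty": -0.0026, "tz": 0.065, "wx": 0, "wy": 0, "wz": 0, "fingers": 0.085},
    {"tx": -0.006, "ty": -0.0026, "tz": 0.11, "wx": 0, "wy": 0, "wz": 0, "fingers": 0.085},
    {"tx": -0.006, "ty": -0.0026, "tz": 0.14, "wx": 0, "wy": 0, "wz": 0, "fingers": 0.085},
    {"tx": -0.006, "ty": -0.0026, "tz": 0.149, "wx": 0, "wy": 0, "wz": 0, "fingers": 0.075}
  ]
}}

```text
time_s: 11.95
eef_pos: [0.4368, -0.0837, 0.0316]
tcp_rot: [[0.027, 1.0, -0.004], [1.0, -0.027, 0.001], [0.001, -0.004, -1.0]]
ft_force: [-0.6, 0.2, 0.6]
opening: 0.881
gripper_force: 0.0
```

{"op": "play_rows", "data": {
  "plan": [
    {"tx": 0, "ty": 0, "tz": 0, "wx": 0, "wy": 0, "wz": 0, "fingers": 0.035},
    {"tx": 0, "ty": 0, "tz": 0, "wx": 0, "wy": 0, "wz": 0, "fingers": 0.035},
    {"tx": 0, "ty": 0, "tz": 0, "wx": 0, "wy": 0, "wz": 0, "fingers": 0.035},
    {"tx": 0, "ty": 0, "tz": 0, "wx": 0, "wy": 0, "wz": 0, "fingers": 0.035},
    {"tx": 0, "ty": 0, "tz": 0, "wx": 0, "wy": 0, "wz": 0, "fingers": 0.035}
  ]
}}

```text
time_s: 12.45
eef_pos: [0.4384, -0.0847, 0.0356]
tcp_rot: [[0.028, 1.0, 0.003], [1.0, -0.028, -0.001], [-0.001, 0.003, -1.0]]
ft_force: [-0.1, 1.5, 9.0]
opening: 0.541
gripper_force: 62.6
```

{"op": "play_rows", "data": {
  "plan": [
    {"tx": 0, "ty": 0, "tz": 0, "wx": 0, "wy": 0, "wz": 0, "fingers": 0.035},
    {"tx": 0, "ty": 0, "tz": -0.02, "wx": 0, "wy": 0, "wz": 0, "fingers": 0.035},
    {"tx": 0, "ty": 0, "tz": -0.06, "wx": 0, "wy": 0, "wz": 0, "fingers": 0.035},
    {"tx": 0, "ty": 0, "tz": -0.1, "wx": 0, "wy": 0, "wz": 0, "fingers": 0.035},
    {"tx": 0, "ty": 0, "tz": -0.13, "wx": 0, "wy": 0, "wz": 0, "fingers": 0.035}
  ]
}}

```text
time_s: 12.95
eef_pos: [0.4377, -0.0846, 0.1671]
tcp_rot: [[0.028, 1.0, 0.002], [1.0, -0.028, -0.001], [-0.001, 0.003, -1.0]]
ft_force: [0.6, 0.1, -1.9]
opening: 0.544
gripper_force: 62.4
```

```bash
python3 - <<'E'
from h import *
go(.631,-.0625,.15,-1.5);print(sense()["gripper_force"])
E
```

```text
t 12.95 pos [ 0.4377 -0.0846  0.1671] yaw -1.6 open 0.544 | t [0.0275 0.1925 0.0176] w [ 0.14  0.04 -0.1 ]
62.43547878228128
```

{"op": "play_rows", "data": {
  "plan": [
    {"tx": 0.006, "ty": 0.045, "tz": 0, "wx": 0, "wy": 0, "wz": 0, "fingers": 0.035},
    {"tx": 0.012, "ty": 0.09, "tz": 0, "wx": 0, "wy": 0, "wz": 0, "fingers": 0.035},
    {"tx": 0.018, "ty": 0.135, "tz": 0, "wx": 0, "wy": 0, "wz": 0, "fingers": 0.035},
    {"tx": 0.027, "ty": 0.175, "tz": 0.01, "wx": 0, "wy": 0, "wz": 0, "fingers": 0.035},
    {"tx": 0.027, "ty": 0.1925, "tz": 0.02, "wx": 0, "wy": 0, "wz": 0, "fingers": 0.035}
  ]
}}

```text
time_s: 13.45
eef_pos: [0.6335, -0.062, 0.1448]
tcp_rot: [[0.027, 1.0, 0.003], [1.0, -0.027, -0.0], [-0.0, 0.003, -1.0]]
ft_force: [-1.1, 0.2, -1.4]
opening: 0.545
gripper_force: 62.5
```

```bash
python3 - <<'E'
from h import *
get_image("side");get_image("side");go(.631,-.063,.0425,-1.5);look('w10')
E
```

```text
t 13.55 pos [ 0.6315 -0.0625  0.1431] yaw -1.56 open 0.545 | t [-0.0005 -0.0004  0.1006] w [-0.05 -0.01 -0.06]
```

View pics/w10.png

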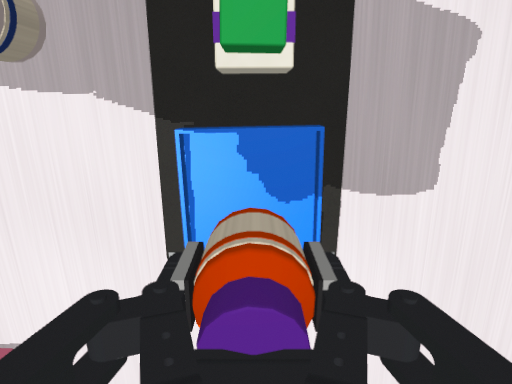

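The amber bottle is held upright over the tray, whose far rim runs from (176,129) to (324,126), and the bottle is centred on it. Lowering it now.

{"op": "play_rows", "data": {
  "plan": [
    {"tx": -0.0005, "ty": -0.0004, "tz": 0.03, "wx": 0, "wy": 0, "wz": 0, "fingers": 0.035},
    {"tx": -0.0005, "ty": -0.0004, "tz": 0.06, "wx": 0, "wy": 0, "wz": 0, "fingers": 0.035},
    {"tx": -0.0005, "ty": -0.0004, "tz": 0.08, "wx": 0, "wy": 0, "wz": 0, "fingers": 0.035},
    {"tx": -0.0005, "ty": -0.0004, "tz": 0.093, "wx": 0, "wy": 0, "wz": 0, "fingers": 0.035},
    {"tx": -0.0005, "ty": -0.0004, "tz": 0.1, "wx": 0, "wy": 0, "wz": 0, "fingers": 0.035}
  ]
}}

```text
time_s: 14.1
eef_pos: [0.6296, -0.0635, 0.0442]
tcp_rot: [[0.028, 1.0, -0.0], [1.0, -0.028, 0.0], [0.0, -0.0, -1.0]]
ft_force: [0.3, 1.1, -1.8]
opening: 0.545
gripper_force: 62.6
```

{"op": "play_rows", "data": {
  "plan": [
    {"tx": 0, "ty": 0, "tz": 0, "wx": 0, "wy": 0, "wz": 0, "fingers": 0.035},
    {"tx": 0, "ty": 0, "tz": 0, "wx": 0, "wy": 0, "wz": 0, "fingers": 0.035},
    {"tx": 0, "ty": 0, "tz": 0, "wx": 0, "wy": 0, "wz": 0, "fingers": 0.055},
    {"tx": 0, "ty": 0, "tz": 0, "wx": 0, "wy": 0, "wz": 0, "fingers": 0.062},
    {"tx": 0, "ty": 0, "tz": 0, "wx": 0, "wy": 0, "wz": 0, "fingers": 0.062}
  ]
}}

```text
time_s: 14.6
eef_pos: [0.6305, -0.0634, 0.0449]
tcp_rot: [[0.028, 1.0, 0.001], [1.0, -0.028, -0.0], [-0.0, 0.001, -1.0]]
ft_force: [0.1, -0.4, 0.3]
opening: 0.726
gripper_force: 0.0
```

{"op": "play_rows", "data": {
  "plan": [
    {"tx": 0, "ty": 0, "tz": 0, "wx": 0, "wy": 0, "wz": 0, "fingers": 0.062},
    {"tx": 0, "ty": 0, "tz": -0.03, "wx": 0, "wy": 0, "wz": 0, "fingers": 0.062},
    {"tx": 0, "ty": 0, "tz": -0.07, "wx": 0, "wy": 0, "wz": 0, "fingers": 0.07},
    {"tx": 0, "ty": 0, "tz": -0.12, "wx": 0, "wy": 0, "wz": 0, "fingers": 0.085},
    {"tx": 0, "ty": 0, "tz": -0.16, "wx": 0, "wy": 0, "wz": 0, "fingers": 0.085}
  ]
}}

```text
time_s: 15.1
eef_pos: [0.6304, -0.0634, 0.2071]
tcp_rot: [[0.028, 1.0, 0.002], [1.0, -0.028, -0.0], [-0.0, 0.002, -1.0]]
ft_force: [-0.4, -1.2, 0.2]
opening: 0.993
gripper_force: 0.0
```

```bash
python3 - <<'E'
from h import *
go(.457,.075,.2,-1.5);look('w11');look('s11','side')
E
```

```text
t 15.1 pos [ 0.6304 -0.0634  0.2071] yaw -1.6 open 0.993 | t [ 0.1335 -0.1772  0.0068] w [ 0.09  0.01 -0.1 ]
```

View pics/w11.png

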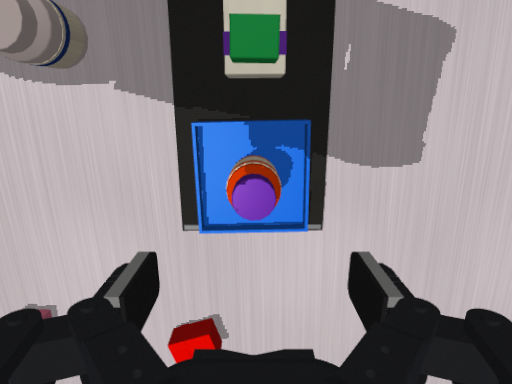

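The amber bottle stands in the middle of the tray, cap at (254,199) and rim at 193–310 × 121–232. The white bottle is next.

{"op": "play_rows", "data": {
  "plan": [
    {"tx": 0.026, "ty": -0.035, "tz": 0, "wx": 0, "wy": 0, "wz": 0, "fingers": 0.085},
    {"tx": 0.052, "ty": -0.07, "tz": 0, "wx": 0, "wy": 0, "wz": 0, "fingers": 0.085},
    {"tx": 0.079, "ty": -0.105, "tz": 0, "wx": 0, "wy": 0, "wz": 0, "fingers": 0.085},
    {"tx": 0.106, "ty": -0.14, "tz": 0, "wx": 0, "wy": 0, "wz": 0, "fingers": 0.085},
    {"tx": 0.133, "ty": -0.177, "tz": 0, "wx": 0, "wy": 0, "wz": 0, "fingers": 0.085}
  ]
}}

```text
time_s: 15.7
eef_pos: [0.4553, 0.0753, 0.2038]
tcp_rot: [[0.028, 1.0, -0.0], [1.0, -0.028, 0.0], [0.0, -0.0, -1.0]]
ft_force: [0.8, 0.4, 0.7]
opening: 0.996
gripper_force: 0.0
```

```bash
python3 - <<'E'
from h import *
np.set_printoptions(precision=4,suppress=True)
get_image("side");get_image("side");go(.457,.075,.045,-1.5);look('w12')
E
```

```text
t 15.8 pos [0.4531 0.0766 0.2037] yaw -1.45 open 0.994 | t [-0.0015  0.0044  0.1587] w [-0.16 -0.01  0.05]
```

View pics/w12.png

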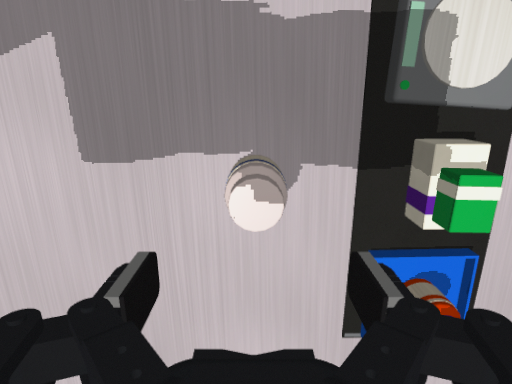

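The white bottle's cap top is centred at about (257,203) with a radius of about 28 px.

```bash
python3 - <<'E'
from h import *
np.set_printoptions(precision=4,suppress=True)
P=camera_params("wrist");a=onz("wrist",(229,203),.085,P);b=onz("wrist",(285,203),.085,P);c=onz("wrist",(257,203),.085,P);d=onz("wrist",(257,231),.085,P);print(a,b,c,d)
go(c[0],c[1],.046,-1.5)
E
```

```text
[0.4379 0.072  0.085 ] [0.4812 0.0709 0.085 ] [0.4595 0.0714 0.085 ] [0.459  0.0481 0.085 ]
t 15.85 pos [0.4554 0.0756 0.2042] yaw -1.47 open 0.998 | t [-0.0041  0.0043  0.1582] w [-0.03  0.    0.03]
```

{"op": "play_rows", "data": {
  "plan": [
    {"tx": -0.004, "ty": 0.004, "tz": 0.03, "wx": 0, "wy": 0, "wz": 0, "fingers": 0.085},
    {"tx": -0.004, "ty": 0.004, "tz": 0.075, "wx": 0, "wy": 0, "wz": 0, "fingers": 0.085},
    {"tx": -0.004, "ty": 0.004, "tz": 0.12, "wx": 0, "wy": 0, "wz": 0, "fingers": 0.085},
    {"tx": -0.004, "ty": 0.004, "tz": 0.148, "wx": 0, "wy": 0, "wz": 0, "fingers": 0.085},
    {"tx": -0.004, "ty": 0.004, "tz": 0.159, "wx": 0, "wy": 0, "wz": 0, "fingers": 0.08}
  ]
}}

```text
time_s: 16.35
eef_pos: [0.4602, 0.0697, 0.0426]
tcp_rot: [[0.029, 1.0, -0.004], [1.0, -0.029, -0.0], [-0.0, -0.004, -1.0]]
ft_force: [0.3, -0.3, 0.3]
opening: 0.936
gripper_force: 0.0
```

{"op": "play_rows", "data": {
  "plan": [
    {"tx": 0, "ty": 0, "tz": 0, "wx": 0, "wy": 0, "wz": 0, "fingers": 0.042},
    {"tx": 0, "ty": 0, "tz": 0, "wx": 0, "wy": 0, "wz": 0, "fingers": 0.042},
    {"tx": 0, "ty": 0, "tz": 0, "wx": 0, "wy": 0, "wz": 0, "fingers": 0.042},
    {"tx": 0, "ty": 0, "tz": 0, "wx": 0, "wy": 0, "wz": 0, "fingers": 0.042},
    {"tx": 0, "ty": 0, "tz": 0, "wx": 0, "wy": 0, "wz": 0, "fingers": 0.042}
  ]
}}

```text
time_s: 16.85
eef_pos: [0.4618, 0.0704, 0.0465]
tcp_rot: [[0.028, 1.0, 0.003], [1.0, -0.028, 0.0], [0.0, 0.003, -1.0]]
ft_force: [-0.6, -0.5, 8.4]
opening: 0.615
gripper_force: 63.7
```

{"op": "play_rows", "data": {
  "plan": [
    {"tx": 0, "ty": 0, "tz": 0, "wx": 0, "wy": 0, "wz": 0, "fingers": 0.042},
    {"tx": 0, "ty": 0, "tz": -0.03, "wx": 0, "wy": 0, "wz": 0, "fingers": 0.042},
    {"tx": 0, "ty": 0, "tz": -0.08, "wx": 0, "wy": 0, "wz": 0, "fingers": 0.042},
    {"tx": 0, "ty": 0, "tz": -0.13, "wx": 0, "wy": 0, "wz": 0, "fingers": 0.042},
    {"tx": 0, "ty": 0, "tz": -0.17, "wx": 0, "wy": 0, "wz": 0, "fingers": 0.042}
  ]
}}

```text
time_s: 17.35
eef_pos: [0.461, 0.0704, 0.2186]
tcp_rot: [[0.028, 1.0, 0.003], [1.0, -0.028, 0.0], [0.0, 0.003, -1.0]]
ft_force: [1.1, -0.3, -1.7]
opening: 0.615
gripper_force: 63.8
```

```bash
python3 - <<'E'
from h import *
go(.637,.196,.2,-1.5);print(sense()["gripper_force"])
P=camera_params("side");print([proj("side",p,P) for p in((.66,.27,.15),(.7,.27,.1))], "cup", onz("side",(304,133),0))
E
```

```text
t 17.35 pos [0.461  0.0704 0.2186] yaw -1.6 open 0.615 | t [0.1305 0.1724 0.0191] w [ 0.15 -0.01 -0.1 ]
63.75191079452634
[array([306.06426623, 104.12600306]), array([317.7930799 , 118.42759521])] cup [0.6728703  0.34802476 0.        ]
```

{"op": "play_rows", "data": {
  "plan": [
    {"tx": 0.026, "ty": 0.034, "tz": 0, "wx": 0, "wy": 0, "wz": 0, "fingers": 0.042},
    {"tx": 0.053, "ty": 0.07, "tz": 0, "wx": 0, "wy": 0, "wz": 0, "fingers": 0.042},
    {"tx": 0.08, "ty": 0.106, "tz": 0, "wx": 0, "wy": 0, "wz": 0, "fingers": 0.042},
    {"tx": 0.107, "ty": 0.142, "tz": 0, "wx": 0, "wy": 0, "wz": 0, "fingers": 0.042},
    {"tx": 0.1305, "ty": 0.172, "tz": 0.01, "wx": 0, "wy": 0, "wz": 0, "fingers": 0.042}
  ]
}}

```text
time_s: 17.85
eef_pos: [0.6385, 0.1975, 0.2069]
tcp_rot: [[0.028, 1.0, 0.003], [1.0, -0.028, 0.001], [0.001, 0.003, -1.0]]
ft_force: [-0.3, 0.3, -1.7]
opening: 0.617
gripper_force: 63.8
```

```bash
python3 - <<'E'
from h import *
get_image("side");get_image("side");go(.637,.196,.082,-1.5);look('w13');look("s13","side")
E
```

```text
t 17.95 pos [0.638  0.1982 0.2035] yaw -1.51 open 0.616 | t [-0.0022 -0.0009  0.1215] w [-0.04 -0.01 -0.01]
```

View pics/w13.png

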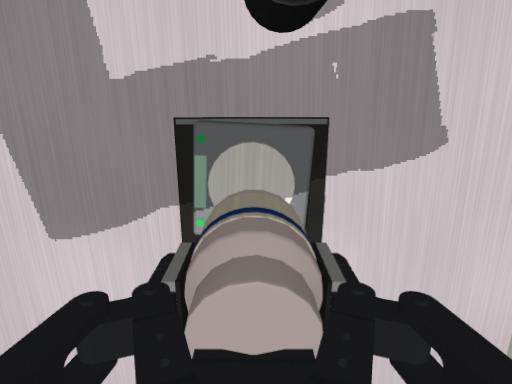

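The bottle is held upright over the scale. The pan spans x 208–294 at y≈182 with its far edge at y≈142, and the pen cup's foot is at the top near (287,25), well clear. I'm confirming the pan centre from this view.

```bash
python3 - <<'E'
from h import *
np.set_printoptions(precision=4,suppress=True)
P=camera_params("wrist")
for p in((208,182),(294,182),(251,142)):print(onz("wrist",p,.035,P))
go(.637,.196,.082,-1.5)
E
```

```text
[0.5957 0.1974 0.035 ]
[0.6747 0.1953 0.035 ]
[0.6363 0.2329 0.035 ]
t 18.05 pos [0.6361 0.1962 0.2047] yaw -1.56 open 0.616 | t [-0.0001  0.0011  0.1227] w [-0.07  0.03 -0.06]
```

{"op": "play_rows", "data": {
  "plan": [
    {"tx": -0.001, "ty": 0, "tz": 0.035, "wx": 0, "wy": 0, "wz": 0, "fingers": 0.042},
    {"tx": -0.001, "ty": 0, "tz": 0.07, "wx": 0, "wy": 0, "wz": 0, "fingers": 0.042},
    {"tx": -0.001, "ty": 0, "tz": 0.1, "wx": 0, "wy": 0, "wz": 0, "fingers": 0.042},
    {"tx": -0.001, "ty": 0, "tz": 0.114, "wx": 0, "wy": 0, "wz": 0, "fingers": 0.042},
    {"tx": -0.001, "ty": 0, "tz": 0.122, "wx": 0, "wy": 0, "wz": 0, "fingers": 0.042}
  ]
}}

```text
time_s: 18.55
eef_pos: [0.636, 0.1945, 0.0832]
tcp_rot: [[0.028, 1.0, -0.001], [1.0, -0.028, -0.0], [-0.0, -0.001, -1.0]]
ft_force: [0.5, -0.8, -0.7]
opening: 0.613
gripper_force: 63.9
```

{"op": "play_rows", "data": {
  "plan": [
    {"tx": 0, "ty": 0, "tz": 0, "wx": 0, "wy": 0, "wz": 0, "fingers": 0.042},
    {"tx": 0, "ty": 0, "tz": 0, "wx": 0, "wy": 0, "wz": 0, "fingers": 0.042},
    {"tx": 0, "ty": 0, "tz": 0, "wx": 0, "wy": 0, "wz": 0, "fingers": 0.06},
    {"tx": 0, "ty": 0, "tz": 0, "wx": 0, "wy": 0, "wz": 0, "fingers": 0.075},
    {"tx": 0, "ty": 0, "tz": 0, "wx": 0, "wy": 0, "wz": 0, "fingers": 0.08}
  ]
}}

```text
time_s: 19.05
eef_pos: [0.6367, 0.1951, 0.084]
tcp_rot: [[0.028, 1.0, 0.001], [1.0, -0.028, 0.0], [0.0, 0.001, -1.0]]
ft_force: [0.1, 0.0, -0.3]
opening: 0.936
gripper_force: 0.0
```

{"op": "play_rows", "data": {
  "plan": [
    {"tx": 0, "ty": 0, "tz": 0, "wx": 0, "wy": 0, "wz": 0, "fingers": 0.08},
    {"tx": 0, "ty": 0, "tz": -0.03, "wx": 0, "wy": 0, "wz": 0, "fingers": 0.08},
    {"tx": 0, "ty": 0, "tz": -0.08, "wx": 0, "wy": 0, "wz": 0, "fingers": 0.08},
    {"tx": 0, "ty": 0, "tz": -0.12, "wx": 0, "wy": 0, "wz": 0, "fingers": 0.085},
    {"tx": 0, "ty": 0, "tz": -0.16, "wx": 0, "wy": 0, "wz": 0, "fingers": 0.085}
  ]
}}

```text
time_s: 19.55
eef_pos: [0.6363, 0.195, 0.2453]
tcp_rot: [[0.028, 1.0, 0.0], [1.0, -0.028, 0.0], [0.0, 0.0, -1.0]]
ft_force: [0.1, 0.9, 0.7]
opening: 0.997
gripper_force: 0.0
```

{"op": "play_rows", "data": {
  "plan": [
    {"tx": 0, "ty": -0.05, "tz": 0, "wx": 0, "wy": 0, "wz": 0, "fingers": 0.085},
    {"tx": 0, "ty": -0.1, "tz": 0, "wx": 0, "wy": 0, "wz": 0, "fingers": 0.085},
    {"tx": 0, "ty": -0.15, "tz": 0, "wx": 0, "wy": 0, "wz": 0, "fingers": 0.085},
    {"tx": 0, "ty": -0.17, "tz": 0, "wx": 0, "wy": 0, "wz": 0, "fingers": 0.085},
    {"tx": 0, "ty": -0.17, "tz": 0, "wx": 0, "wy": 0, "wz": 0, "fingers": 0.085}
  ]
}}

```text
time_s: 20.05
eef_pos: [0.4644, 0.2, 0.2438]
tcp_rot: [[0.027, 1.0, -0.0], [1.0, -0.027, 0.0], [0.0, -0.0, -1.0]]
ft_force: [0.3, -0.8, -0.2]
opening: 0.996
gripper_force: 0.0
```

```bash
python3 - <<'E'
from h import *
a,_=look('s14','side');b,_=look('c14','scene')
f=lambda i,x0,y0,x1,y1:cv2.resize(i[y0:y1,x0:x1],(400,560),interpolation=cv2.INTER_CUBIC)
cv2.imwrite("pics/f14.png",np.hstack([f(a,260,110,350,236),f(b,255,125,375,260)]))
E
```

```text
(no output)
```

View pics/f14.png

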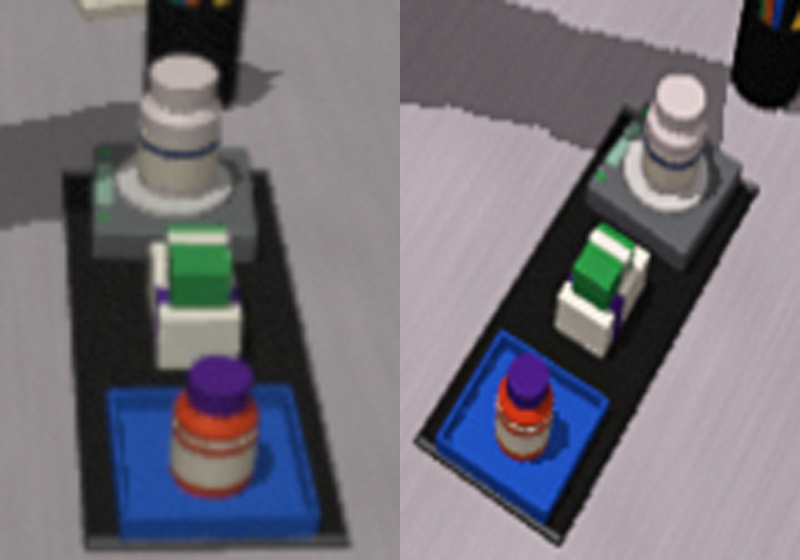

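The side and scene views show all four items standing in place. The green carton looks displaced towards the tray, though, so I'm measuring it with intensity profiles. I've also gone past the 14-picture viewing limit, so I'll only use numbers from here.

```bash
python3 - <<'E'
from h import *
np.set_printoptions(precision=4,suppress=True)
im=cv2.imread("pics/s14.png");P=camera_params("side")
u=304
for v in range(158,196):print(v,im[v,u],im[v,297],im[v,312],"y@.073 %.4f y@.043 %.4f y@.003 %.4f"%tuple(onz("side",(u,v),z,P)[1] for z in(.073,.043,.003)))
E
```

```text
158 [107 111 112] [123 127 128] [93 92 90] y@.073 0.0972 y@.043 0.1396 y@.003 0.1961
159 [ 94 100  91] [97 98 95] [93 92 91] y@.073 0.0923 y@.043 0.1345 y@.003 0.1908
160 [ 85 112  75] [91 99 86] [95 93 92] y@.073 0.0875 y@.043 0.1295 y@.003 0.1854
161 [ 95 144  87] [ 88 107  82] [97 96 94] y@.073 0.0828 y@.043 0.1245 y@.003 0.1802
162 [147 181 155] [106 122 106] [100  99  98] y@.073 0.0780 y@.043 0.1196 y@.003 0.1749
163 [184 203 203] [112 123 121] [83 83 83] y@.073 0.0733 y@.043 0.1146 y@.003 0.1697
164 [158 182 175] [112 124 120] [73 75 73] y@.073 0.0687 y@.043 0.1098 y@.003 0.1645
165 [ 86 140  78] [127 148 135] [71 73 68] y@.073 0.0640 y@.043 0.1049 y@.003 0.1594
166 [ 69 133  48] [129 150 141] [72 78 69] y@.073 0.0594 y@.043 0.1001 y@.003 0.1543
167 [ 70 134  50] [131 148 144] [70 79 66] y@.073 0.0549 y@.043 0.0953 y@.003 0.1492
168 [ 68 134  48] [125 142 136] [61 73 59] y@.073 0.0503 y@.043 0.0905 y@.003 0.1441
169 [ 69 134  49] [139 154 154] [46 61 46] y@.073 0.0458 y@.043 0.0858 y@.003 0.1391
170 [ 67 130  46] [128 143 141] [45 61 43] y@.073 0.0413 y@.043 0.0811 y@.003 0.134
[... 1476 characters left out ...]
148 151] [139 151 154] [137 147 150] y@.073 -0.0347 y@.043 0.0016 y@.003 0.0498
189 [134 143 147] [138 150 153] [128 131 136] y@.073 -0.0386 y@.043 -0.0026 y@.003 0.0454
190 [129 122 130] [138 151 153] [119  93 108] y@.073 -0.0426 y@.043 -0.0067 y@.003 0.0410
191 [120  66  92] [137 149 151] [116  42  76] y@.073 -0.0465 y@.043 -0.0109 y@.003 0.0367
192 [118  38  74] [118 129 131] [116  31  72] y@.073 -0.0504 y@.043 -0.0149 y@.003 0.0323
193 [117  33  72] [48 52 55] [117  31  71] y@.073 -0.0543 y@.043 -0.0190 y@.003 0.0280
194 [118  33  74] [27 27 29] [118  32  73] y@.073 -0.0581 y@.043 -0.0230 y@.003 0.0238
195 [116  31  70] [27 26 25] [118  33  72] y@.073 -0.0620 y@.043 -0.0271 y@.003 0.0195
```

The profile puts the green carton's centre at y≈0.063 and the white one's at y≈0.068, about 5 mm apart and inside the 12 mm limit. I'm handing the job in.

```bash
python3 -c "
from station import job_done
print(job_done())"
```

```text
the job is handed in; nothing more can be done
None
```

I placed all four items and handed the job in at about 20 s: white bottle on the pan, amber bottle in the tray, white carton mid-mat and green carton on top (about 5 mm off its centre); the hand-in returned no verdict, and I viewed 17 pictures, over the limit of 14.

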